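Push the tin under the chute and release the marble

TASK

Push the blue tin along its wooden channel until it rests against the end stop under the mouth of the chute. Then press down the lever's green paddle so that its other end lifts the brass gate and the red marble rolls out into the tin, and let the lever come back up so the gate shuts. Only push and press: do not lift or tip the tin, do not touch the marble, and leave the jar, magnifying glass and two corner blocks where they are.

Things in the scene. Friction and masses are not known exactly. Their poses are not given: they have to be found in the camera images.
- dispenser: Fixed wooden marble dispenser. Origin at table level; x away from the robot at yaw 0, y along the tin channel towards its end stop. Dark board 10 mm thick, x -160 to +90, y -210 to +140 mm. Two pale rails 12 mm high above the board, 90 mm apart inside, centred on x = -100, run from y = -163 to the end stop, a pale block 30 mm high above the board with its face at y = +117.
- chute_mouth (a point): Middle of the open lower end of the plywood chute, on its floor, 74 mm above the table, at dispenser (-76, 75) mm. The chute is 48 mm wide outside and rises from here 151 mm towards the dispenser's +x; wall tops 96 mm (mouth) to 119 mm (back) above the table.
- lever_pivot (a point): Pivot of the lever, at dispenser (0, -25, 125) mm, between two posts that rise to 138 mm. The lever lies along the dispenser's y: paddle 125 mm to -y, brass gate 100 mm to +y, over the chute.
- tin_home (a point): Point on the top of the board (10 mm above the table) where the centre of the tin's underside lies when the tin stands against the end stop, under the chute mouth.
- tin: Open round blue enamel tin with a white rim, outside diameter 84 mm, height 50 mm, wall 4 mm, 0.18 kg or so; loose, standing in the channel with 3 mm play to each rail. Origin at the centre of its underside; z up. It starts 70 to 160 mm from home, towards the dispenser's -y.
- marble_center (a point): Centre of the loose red marble, diameter 28 mm, 30 g. It rests in the chute behind (on the +x side of) the gate.
- lever_angle (a joint): Angle of the rocking lever, turning about the dispenser's x. 0 rad = gate shut, 0.40 rad = stop, paddle fully down (about 50 mm lower) and the gate raised about 40 mm. The marble passes from about 0.30 rad. A spring returns it to 0 when let go; the press at the paddle rises from about 4 N to 7 N.
- lever: The lever itself: steel bar 16 mm wide, 252 mm long, with the green paddle plate (46 x 46 x 7 mm) on its -y end and the brass gate under its +y end. Origin at the pivot.
- paddle_top (a point): Centre of the green paddle's upper face, 137 mm above the table at rest; it moves down with the lever (and 5 mm sideways towards the pivot).
- jar: Bystander: glass jar with brass lid, 68 mm diameter, 95 mm tall, standing on the table beyond the board. Origin at the centre of its underside.
- magnifier: Bystander: magnifying glass lying flat on the table beyond the board, behind the chute; lens frame 82 mm across, handle along its +x to 133 mm from the origin, 15 mm tall at most. Origin under the lens centre.
- block_a: Bystander: L-shaped pale wooden corner block, 60 x 60 x 25 mm, loose on the table off the board's -y edge. Origin at the centre of its underside.
- block_b: Bystander: the same L-shaped corner block, off the board's +y edge.
Mind the look-alikes: they are no part of the job. What is meant by the tin is not purple or turquoise, and is the larger of those in its own colour.

How it is judged (in metres and radians):
On the way, in this order (a step that is already met when the one before it is completed fails the run):
1. the tin stands against the end stop, the gate still shut (horizontal distance between tin and tin_home below 0.009 m and value of joint lever_angle below 0.1 rad), for 0.2 s.
2. the fingers press the paddle down and the gate is lifted (value of joint lever_angle above 0.25 rad and contact force between the fingers and lever above 0.5 N and distance between the grasp point and paddle_top below 0.07 m), for 0.1 s.
3. the marble is in the tin (horizontal distance between marble_center and tin below 0.035 m and z of marble_center in the frame of tin below 0.035 m), for 0.1 s.
At the end, for the whole second after the job is handed in: The marble lies inside the tin (centre within 35 mm of the tin's axis and less than 35 mm above its underside), the tin stands upright within 12 mm of its home against the end stop, and the lever is back within 0.05 rad of gate shut (all of step 3 and horizontal distance between tin and tin_home below 0.012 m and angle between tin's own z axis and vertical below 0.1 rad and value of joint lever_angle below 0.05 rad); the robot touches nothing.
It fails at once if the tin is lifted more than 10 mm (z of tin in the frame of dispenser above 0.02 m).
It fails at once if the tin is tipped (angle between tin's own z axis and vertical above 0.3 rad).
It fails at once if the robot touches the marble (contact force between any of the fingers, the arm and marble above 0.2 N).
It fails at once if the marble falls outside the tin (height (world z) of marble_center below 0.05 m and horizontal distance between marble_center and tin above 0.05 m).
It fails at once if the jar, magnifying glass or a corner block is displaced by more than 20 mm, or the jar tipped (distance of any of jar, magnifier, block_a, block_b from where it was at the start of the episode above 0.02 m or angle between jar's own z axis and vertical above 0.3 rad).
It also fails if it takes over 45 s, if anything falls off the work surface, if the arm or the gripper's body presses on something with over 40 N, if the wrist force passes 120 N, or if a joint passes its speed limit or range.

ROBOT

A 6-joint arm with a two-finger parallel gripper is mounted at the origin on the work surface. World frame = base frame: x ahead of the robot, y to its left, z up, the work surface at z = 0. Lengths are in m, angles in degrees, forces in N, time in s.
With the tool pointing down it reaches from about 0.25 to 0.775 m from the base axis. Payload 4 kg.
Tool frame: the origin (TCP) lies on the mounting face of the last link; the fingertips stand 199 mm ahead of it and the grasp point (between the pads) lies 180 mm ahead of it (r.grip_point_offset is the distance from the TCP to the grasp point, in m); z points along the fingers, y is the line along which they close (so a half turn about z gives the same grasp; the last joint's range is limited). The gripper opens to 94 mm and grips with 3 to 60 N. Pads are 16 mm wide; open, the fingers measure 119 mm over their backs; the gripper's body (75 mm by 177 mm) begins 78 mm behind the grasp point.
Start: joints at [59.295, 4.996, 78.535, -0, 96.463, -5.907], TCP at [0.231, 0.499, 0.405] pointing down, gripper open.
Joint ranges: [-177.83, 177.83], [-43.37, 116.18], [15.69, 146.23], [-61.86, 241.86], [9.47, 152.12], [-147.06, 147.06]. Speed limits (degrees/s): [159.86, 159.86, 180, 180, 180, 180].

INTERFACE

Orientations are given as [roll, pitch, yaw] about the fixed x, y, z axes, in that order (R = Rz(yaw) Ry(pitch) Rx(roll)).
In Python, from bench import r gives the robot as it stands. The module is installed in compiled form; this text tells all that it offers.
- The arm moves only by the tool apply_moves, never from a script. Its argument "commands" is a list of rows, each an object with "turn": the turn, a rotation vector about the tool's x, y, z in degrees, a list of three; "dp": the shift along the tool's x, y, z in mm, a list of three; "gripper": the opening, from 0 (shut) to 1 (fully open). A call has 1 to 10 rows; each row is the pose to reach, as a shift and turn from the pose commanded when the call began, along the tool's axes at that moment; what a row does not reach only later rows make up. A row lasts 1/8 s, in which the tool goes at most 62.5 mm and 10.7 degrees, less where a joint would pass 70% of its speed; a pose out of reach is approached as far as the arm can. A call with a gripper value outside its range is refused whole. The fingers move at their own pace and stop on an object; the grip force is fixed at half the most. Time passes only in rows, so rows that repeat a pose let the fingers close. It gives the time, the measured TCP pose, the force, the opening and the grip force at its end, in the units of the state.
- r.sense(): the state, without advancing time (a new reading comes with each control period).
- r.snapshot(name): name is "scene" or "top" or "wrist"; returns (picture, depth): 384x512x3 uint8, red, green, blue; 384x512 float32, m along the optical axis (not along the pixel's ray), 0 where there is no reading.
- r.calibration(name): a dict with "K" (3x3 intrinsics, pixels), "world_to_cam" (4x4, takes a point from world to camera coordinates). Camera axes: x right, y up, looking along -z (the intrinsics and any distortion apply to the point x, -y, -z); pixel columns grow to the right and rows downward; lengths in m; the calibration is good to about 2 mm. A picture is of the moment at which its call begins: read the wrist's pose just before it. calibration takes no time and is no camera call; for the wrist camera it gives the pose at the moment of the call.
- r.job_done(): hands the job in; it is judged then, once.
The state is a dict: "clock": time; "joint_pos": joint angles; "dq": joint speeds; "tau": joint torques, N m; "position": TCP position; "eef_rot": TCP orientation; "force": force on the tool from outside, world axes, zero at the start; "wrist_torque": the same for the moment, N m; "opening": finger opening in m; "grip_force": force on a finger pad.
Only numpy, scipy, OpenCV 4.12 (cv2) and the standard library are available. Lean on these libraries where they do the work, as an engineer would, in place of code of your own. Each camera call takes 0.05 s, during which the arm holds its last target. There are 200 camera calls.

## Working session

There is one attempt and no reset: what is moved stays moved. The work goes in short steps, Python scripts to look and compute and a tool call to move; the robot and the scene stay as the last step left them, time stands still between calls to the robot, and variables do not carry over. Pictures are saved under pics/ and viewed, at most 10 in all, crops included, and the job is handed in when it is done.

Besides the shell and the picture viewer there is one more tool, called as a command line: name --argument value ..., lists and objects as JSON in quotes. apply_moves: Moves the arm, as the interface text tells. Its arguments: {"type":"object","properties":{"commands":{"type":"array"}},"required":["commands"]}

```bash
mkdir -p pics; cat > h.py <<'E'
import numpy as np, cv2
from bench import r
def snap(n):
    c=r.calibration(n); p,d=r.snapshot(n)
    np.savez(f'{n}.npz',p=p,d=d,K=c['K'],W=c['world_to_cam']); return p,d,c
def cloud(n):
    z=np.load(f'{n}.npz'); d=z['d']; K=z['K']; h,w=d.shape
    u,v=np.meshgrid(np.arange(w),np.arange(h))
    x=(u-K[0,2])/K[0,0]*d; y=(v-K[1,2])/K[1,1]*d
    P=np.stack([x,-y,-d,np.ones_like(d)],-1)
    return z['p'],d,(P@np.linalg.inv(z['W']).T)[...,:3]
E
python3 - <<'E'
from h import *
for n in ['scene','top']:
    p,d,c=snap(n); cv2.imwrite(f'pics/{n}0.png',p[...,::-1]); print(c)
print(r.sense(), r.grip_point_offset)
E
```

```text
{'K': array([[388.20413233,   0.        , 260.90116249],
       [  0.        , 388.20413233, 189.96664565],
       [  0.        ,   0.        ,   1.        ]]), 'world_to_cam': array([[-0.45347958,  0.89121842,  0.00927323,  0.20298316],
       [-0.69018768, -0.35773394,  0.62902098,  0.30836596],
       [ 0.56391244,  0.2788479 ,  0.77733301, -1.24195341],
       [ 0.        ,  0.        ,  0.        ,  1.        ]])}
{'K': array([[449.34229284,   0.        , 253.69657303],
       [  0.        , 449.34229284, 185.48052791],
       [  0.        ,   0.        ,   1.        ]]), 'world_to_cam': array([[ 1.85258820e-02, -9.99827715e-01,  1.15391322e-03,
         2.90828559e-02],
       [ 9.93714318e-01,  1.85400202e-02,  1.10399825e-01,
        -5.14288220e-01],
       [-1.10402198e-01, -8.98594051e-04,  9.93886587e-01,
        -9.65713225e-01],
       [ 0.00000000e+00,  0.00000000e+00,  0.00000000e+00,
         1.00000000e+00]])}
{'clock': 0.1, 'joint_pos': array([ 5.92980875e+01,  5.03689503e+00,  7.86151630e+01, -1.68231012e-03,
        9.64625044e+01, -5.90652834e+00]), 'dq': array([ 0.08824393, -0.02276789, -0.21765715, -0.00373057, -0.04579688,
        0.07125696]), 'tau': array([ 1.94955341e-03, -3.41253734e+01, -3.03301871e+01,  7.20740156e-02,
        3.04283586e-02, -1.02367894e-04]), 'position': array([0.23061356, 0.49921545, 0.40360971]), 'eef_rot': array([-1.79885874e+02, -1.01260190e-02,  1.55204418e+02]), 'force': array([-0.3608068 , -0.7974487 , -0.71350028]), 'wrist_torque': array([ 0.00926112,  0.00833514, -0.00462361]), 'grip_force': 0.0, 'opening': 0.09380649604987773} 0.1804
```

View pics/top0.png

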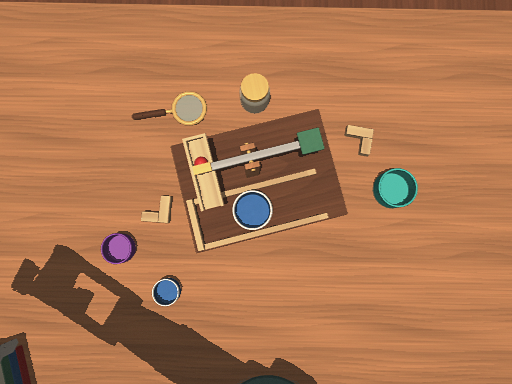

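View pics/scene0.png

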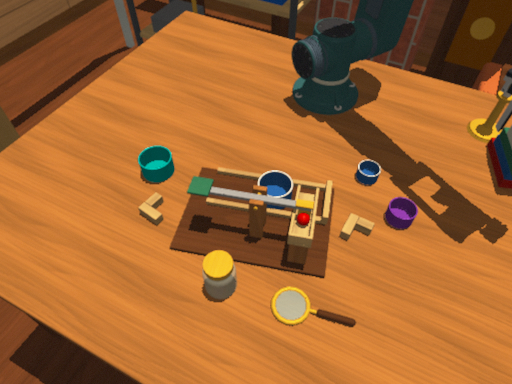

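The candidates in the top view are the large blue tin with a white rim at (253,210) in the channel, the small blue one at (166,292), the purple one at (119,248) and the turquoise one at (396,188). The large blue one between the rails fits the description. The green paddle is at (310,141), the marble at (201,161) and the end stop at (195,225).

```bash
python3 - <<'E'
from h import *
p,d,P=cloud('top')
cv2.imwrite('pics/crop.png',cv2.resize(p[95:310,130:370,::-1],None,fx=2.5,fy=2.5))
hsv=cv2.cvtColor(p,cv2.COLOR_RGB2HSV); Z=P[...,2]
u,v=np.meshgrid(np.arange(512),np.arange(384))
# board: slab points 6..14mm dark within region
m=((Z>.006)&(Z<.2)&(u>165)&(u<350)&(v>105)&(v<256)&(d>0)).astype(np.uint8)
n,l,s,c=cv2.connectedComponentsWithStats(m); k=1+np.argmax(s[1:,4])
# restrict to board height for footprint
q=P[(l==k)&(Z<.014)][:,:2]
rect=cv2.minAreaRect((q*1000).astype(np.float32)); print('board',rect,s[k])
g=(abs(hsv[...,0]-72.)<14)&(hsv[...,1]>80)&(Z>.11)&(Z<.16)&(u>290)&(u<330)
g=cv2.erode(g.astype(np.uint8),np.ones((3,3)))>0
print('paddle',g.sum(),P[g].mean(0),np.ptp(P[g],0))
t=(Z>.054)&(Z<.066)&(u>225)&(u<280)&(v>185)&(v<235)
a=P[t]; (cx,cy),rad=cv2.minEnclosingCircle((a[:,:2]*1000).astype(np.float32)); print('tin',cx,cy,rad,a[:,2].mean(),t.sum())
c0=np.array(rect[0]);
for yaw0 in [rect[2]+90*i for i in range(4)]:
    y=np.radians(yaw0);R=np.array([[np.cos(y),-np.sin(y)],[np.sin(y),np.cos(y)]])
    o=c0-R@np.array([-35,-35]); pd=o+R@np.array([0,-150]); 
    print(yaw0,o,'paddle pred',pd,'home',o+R@np.array([-100,75]),'tin local',R.T@(np.array([cx,cy])-o))
b=p.copy()
for nme,(x0,x1,y0,y1) in dict(a=(345,375,120,160),b=(138,174,192,226)).items():
    w=(Z>.015)&(Z<.04)&(u>=x0)&(u<=x1)&(v>=y0)&(v<=y1); print(nme,P[w].min(0),P[w].max(0))
E
```

```text
board ((529.193603515625, 29.293838500976562), (252.23597717285156, 350.2103576660156), 15.437315940856934) [  171   109   177   144 16985]
paddle 395 [ 0.59335863 -0.07200442  0.13789143] [0.04768032 0.04632059 0.0094962 ]
tin 458.4202880859375 41.88458251953125 42.58599853515625 0.061363596068328925 282
15.437315940856934 [553.61444345  72.34755584] paddle pred [593.5420379  -72.24078117] home [437.25842155 118.02332805] tin local [-99.86851908  -4.02478016]
105.43731594085693 [486.13988617  53.71467843] paddle pred [630.72822319  93.64227288] home [440.46411396 -62.64134347] tin local [-4.02478016 29.86851908]
195.43731594085693 [504.77276358 -13.75987884] paddle pred [464.84516913 130.82845818] home [621.12878549 -59.43565105] tin local [ 29.86851908 -65.97521984]
285.43731594085693 [572.24732086   4.87299857] paddle pred [427.65898384 -35.05459588] home [617.92309307 121.22902047] tin local [-65.97521984 -99.86851908]
a [ 0.58877997 -0.22815917  0.01500842] [ 0.65628514 -0.16713864  0.03093557]
b [0.42929898 0.22379342 0.01571633] [0.48901282 0.28590774 0.0308015 ]
```

View pics/crop.png

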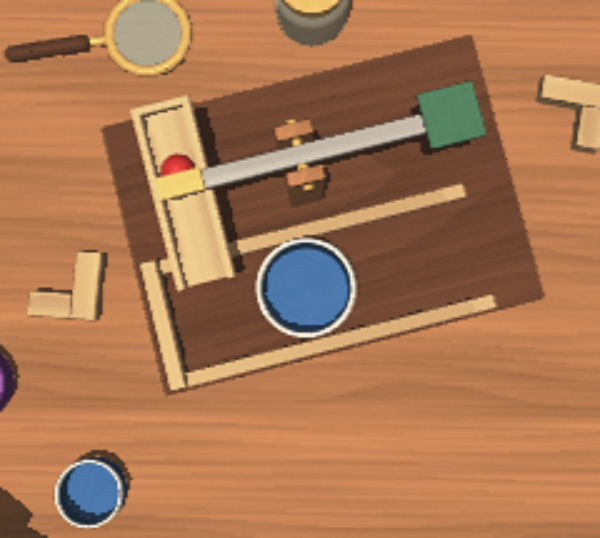

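The crop confirms it: the large blue tin with a white rim stands between the pale rails, under the dark board's lever. The fit also checks out: board 252x350 mm, tin radius 42.6 mm, predicted paddle within 1 mm of the measured one. The tin has 79 mm to go.

```bash
cat >> h.py <<'E'
from scipy.spatial.transform import Rotation as Ro
O=np.array([553.6,72.3]); Y=15.44
def w(x,y): return O+Ro.from_euler('z',Y,degrees=True).as_matrix()[:2,:2]@np.array([x,y])
def rel(target,yaw,cur=None,rot=None):
    s=r.sense(); p=s['position']*1000 if cur is None else np.array(cur)
    R=Ro.from_euler('xyz',s['eef_rot'] if rot is None else rot,degrees=True)
    T=Ro.from_euler('xyz',[180,0,yaw],degrees=True)
    print('dp',R.inv().apply(np.array(target)-p).round(1),'turn',(R.inv()*T).as_rotvec(degrees=True).round(2))
E
python3 - <<'E'
from h import *
t=w(-100,-76); print(t, w(0,-150), w(-100,75))
rel([*t,405],195.44,[231,499,405],[180,0,155.2])
E
```

```text
[477.44243537 -27.58005482] [593.53436774 -72.28646642] [437.24183851 117.97032138]
dp [-444.6 -374.6   -0. ] turn [  0.     0.   -40.24]
```

apply_moves --commands '[{"turn":[0,0,-2],"dp":[-25,-21,0],"gripper":0},{"turn":[0,0,-6],"dp":[-70,-59,0],"gripper":0},{"turn":[0,0,-11],"dp":[-117,-98,0],"gripper":0},{"turn":[0,0,-15],"dp":[-164,-138,0],"gripper":0},{"turn":[0,0,-20],"dp":[-211,-178,0],"gripper":0},{"turn":[0,0,-24],"dp":[-258,-217,0],"gripper":0},{"turn":[0,0,-28],"dp":[-305,-257,0],"gripper":0},{"turn":[0,0,-33],"dp":[-352,-297,0],"gripper":0},{"turn":[0,0,-37],"dp":[-399,-336,0],"gripper":0},{"turn":[0,0,-40.2],"dp":[-444.6,-374.6,0],"gripper":0}]'

```text
clock: 1.35
position: [0.4775, -0.0293, 0.4043]
eef_rot: [180.0, -0.0, -164.5]
force: [0.7, 0.6, 0.1]
opening: 0.0004
grip_force: 0.0
```

apply_moves --commands '[{"turn":[0,0,0],"dp":[0,0,0],"gripper":0},{"turn":[0,0,0],"dp":[0,0,30],"gripper":0},{"turn":[0,0,0],"dp":[0,0,70],"gripper":0},{"turn":[0,0,0],"dp":[0,0,100],"gripper":0},{"turn":[0,0,0],"dp":[0,0,120],"gripper":0},{"turn":[0,0,0],"dp":[0,0,120],"gripper":0}]'

```text
clock: 2.1
position: [0.4761, -0.0259, 0.2826]
eef_rot: [179.8, -0.2, -164.5]
force: [-0.2, -0.1, -0.3]
opening: 0.0006
grip_force: 0.0
```

```bash
python3 - <<'E'
from h import *
t=w(-100,-76)
rel([*t,405],195.44); s=r.sense(); print(s['position'],s['eef_rot'],s['opening'],s['force'])
p,d,c=snap('scene'); cv2.imwrite('pics/s1.png',cv2.resize(p[120:300,150:390,::-1],None,fx=3,fy=3))
E
```

```text
dp [  -0.4   -1.6 -122.4] turn [ 0.15 -0.25  0.03]
[ 0.47605598 -0.02594284  0.28263842] [ 179.84534625   -0.24728436 -164.52734526] 0.0006475082105334482 [-0.18980958 -0.07234466 -0.32983399]
```

View pics/s1.png

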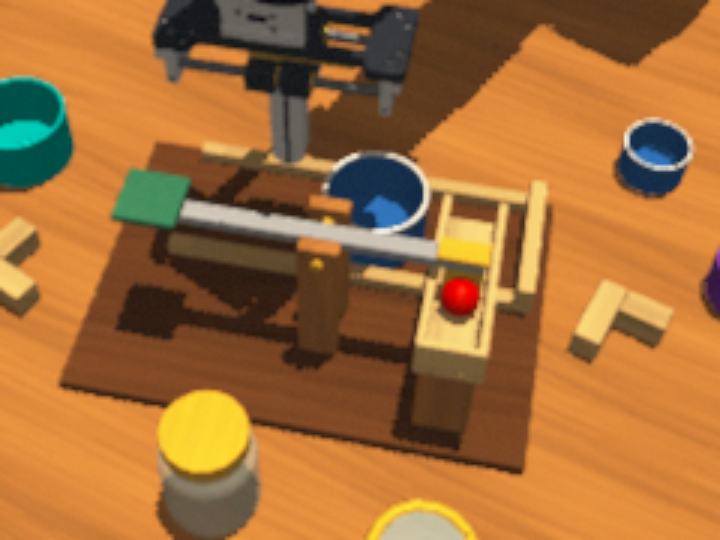

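The shut fingers stand behind the tin, in line with the channel, with tips at about (290,155). Next I lower them and push.

apply_moves --commands '[{"turn":[0,0,0],"dp":[0,0,20],"gripper":0},{"turn":[0,0,0],"dp":[0,0,45],"gripper":0},{"turn":[0,0,0],"dp":[0,0,60],"gripper":0},{"turn":[0,0,0],"dp":[0,0,60],"gripper":0},{"turn":[0,0,0],"dp":[0,5,60],"gripper":0},{"turn":[0,0,0],"dp":[0,10,60],"gripper":0},{"turn":[0,0,0],"dp":[0,15,60],"gripper":0},{"turn":[0,0,0],"dp":[0,20,60],"gripper":0},{"turn":[0,0,0],"dp":[0,26,60],"gripper":0},{"turn":[0,0,0],"dp":[0,32,60],"gripper":0}]'

```text
clock: 3.4
position: [0.4689, 0.0038, 0.2252]
eef_rot: [-179.9, 0.1, -164.6]
force: [0.7, -1.2, 2.3]
opening: 0.0003
grip_force: 1.2
```

apply_moves --commands '[{"turn":[0,0,0],"dp":[0,6,0],"gripper":0},{"turn":[0,0,0],"dp":[0,12,0],"gripper":0},{"turn":[0,0,0],"dp":[0,18,0],"gripper":0},{"turn":[0,0,0],"dp":[0,24,0],"gripper":0},{"turn":[0,0,0],"dp":[0,30,0],"gripper":0},{"turn":[0,0,0],"dp":[0,36,0],"gripper":0},{"turn":[0,0,0],"dp":[0,42,0],"gripper":0},{"turn":[0,0,0],"dp":[0,46,0],"gripper":0},{"turn":[0,0,0],"dp":[0,50,0],"gripper":0},{"turn":[0,0,0],"dp":[0,50,0],"gripper":0}]'

```text
clock: 4.65
position: [0.455, 0.0522, 0.2244]
eef_rot: [179.9, -0.1, -164.6]
force: [1.0, 0.2, 0.4]
opening: 0.0003
grip_force: 0.1
```

```bash
cat >> h.py <<'E'
def loc(P): return np.array([[np.cos(np.radians(Y)),np.sin(np.radians(Y))],[-np.sin(np.radians(Y)),np.cos(np.radians(Y))]])@(np.array(P)[:2]-O)
E
python3 - <<'E'
from h import *
s=r.sense(); print(loc(s['position']*1000),s['position'],s['force'])
p,d,c=snap('scene'); cv2.imwrite('pics/s2.png',cv2.resize(p[120:300,150:390,::-1],None,fx=3,fy=3))
E
```

```text
[-100.35098206    6.84507166] [0.45504835 0.05218168 0.2243963 ] [1.02981123 0.17689915 0.36932842]
```

View pics/s2.png

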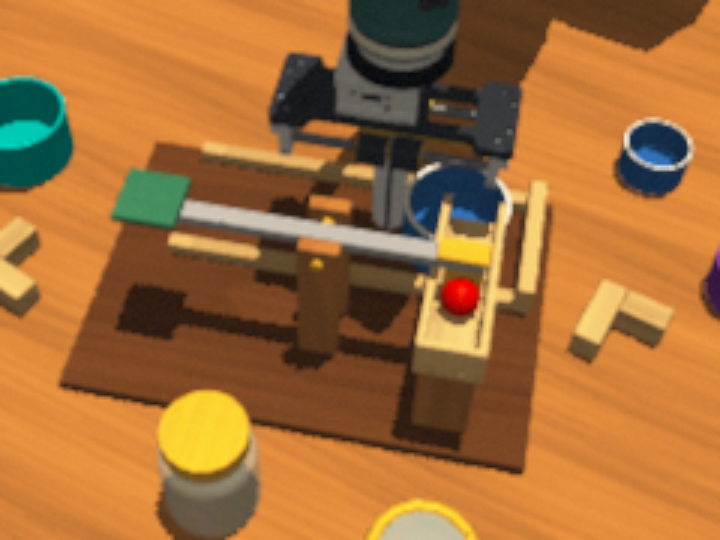

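The tin at (460,205) has slid most of the way, with about 14 mm to go. The body clears the chute.

apply_moves --commands '[{"turn":[0,0,0],"dp":[0,3,0],"gripper":0},{"turn":[0,0,0],"dp":[0,6,0],"gripper":0},{"turn":[0,0,0],"dp":[0,9,0],"gripper":0},{"turn":[0,0,0],"dp":[0,11,0],"gripper":0},{"turn":[0,0,0],"dp":[0,12,0],"gripper":0},{"turn":[0,0,0],"dp":[0,13,0],"gripper":0},{"turn":[0,0,0],"dp":[0,13,0],"gripper":0}]'

```text
clock: 5.58
position: [0.4519, 0.0644, 0.2247]
eef_rot: [180.0, 0.0, -164.6]
force: [0.1, -1.3, -1.1]
opening: 0.0001
grip_force: 0.4
```

apply_moves --commands '[{"turn":[0,0,0],"dp":[0,1,0],"gripper":0},{"turn":[0,0,0],"dp":[0,2,0],"gripper":0},{"turn":[0,0,0],"dp":[0,2,0],"gripper":0}]'

```text
clock: 5.95
position: [0.4515, 0.0663, 0.2248]
eef_rot: [-180.0, 0.0, -164.6]
force: [0.5, -1.0, -0.6]
opening: 0.0001
grip_force: 0.7
```

apply_moves --commands '[{"turn":[0,0,0],"dp":[0,1,0],"gripper":0},{"turn":[0,0,0],"dp":[0,2,0],"gripper":0},{"turn":[0,0,0],"dp":[0,2,0],"gripper":0}]'

```text
clock: 6.32
position: [0.4514, 0.0674, 0.2255]
eef_rot: [-179.8, 0.1, -164.6]
force: [2.1, -6.4, 2.2]
opening: 0.0004
grip_force: 3.0
```

```bash
python3 - <<'E'
from h import *
s=r.sense(); print(loc(s['position']*1000),s['force'],s['eef_rot'])
snap('scene'); p,d,P=cloud('scene')
hsv=cv2.cvtColor(p,cv2.COLOR_RGB2HSV)
u,v=np.meshgrid(np.arange(512),np.arange(384))
# white/blue outer tin points, heights 15..62mm, in the channel
m=(hsv[...,0]>98)&(hsv[...,0]<125)&(hsv[...,1]>110)&(P[...,2]>.012)&(P[...,2]<.066)&(u<340)&(u>240)
wm=(hsv[...,1]<50)&(hsv[...,2]>140)&(abs(P[...,2]-.06)<.006)&(u>270)&(u<340)
for q in (m,wm):
    a=(P[q][:,:2]*1000-O)@Ro.from_euler('z',Y,degrees=True).as_matrix()[:2,:2]
    print(q.sum(),a.min(0),a.max(0))
f=lambda c:np.hypot(*(a-c).T)-40
from scipy.optimize import least_squares as L
print('tin local',L(f,[-100,75],loss='soft_l1').x)
E
```

```text
[-99.7743979   22.46467122] [ 2.13917239 -6.37465777  2.18806193] [-1.79795681e+02  7.78792766e-02 -1.64593148e+02]
421 [-144.87358912   36.09500038] [-71.93968935 115.76647835]
49 [-137.35353048   40.795562  ] [-71.57646556 116.18846771]
tin local [-101.30654974   75.45948485]
```

The force rose to 6 N at the stop and the tin measures local (-101, 75.5), against a home of (-100, 75). Next I back off, rise and go over the paddle.

apply_moves --commands '[{"turn":[0,0,0],"dp":[0,-10,0],"gripper":0},{"turn":[0,0,0],"dp":[0,-25,0],"gripper":0},{"turn":[0,0,0],"dp":[0,-30,-20],"gripper":0},{"turn":[0,0,0],"dp":[0,-30,-65],"gripper":0},{"turn":[0,0,0],"dp":[0,-30,-115],"gripper":0},{"turn":[0,0,0],"dp":[0,-40,-150],"gripper":0},{"turn":[0,0,0],"dp":[-30,-80,-150],"gripper":0},{"turn":[0,0,0],"dp":[-60,-120,-150],"gripper":0},{"turn":[0,0,0],"dp":[-90,-160,-150],"gripper":0},{"turn":[0,0,0],"dp":[-100,-173,-150],"gripper":0}]'

```text
clock: 7.62
position: [0.5946, -0.0744, 0.3733]
eef_rot: [179.9, -0.1, -164.7]
force: [-0.4, 0.8, 0.8]
opening: 0.0003
grip_force: 0.0
```

apply_moves --commands '[{"turn":[0,0,0],"dp":[0,0,0],"gripper":0},{"turn":[0,0,0],"dp":[0,0,0],"gripper":0}]'

```text
clock: 7.88
position: [0.5925, -0.0713, 0.3748]
eef_rot: [179.9, -0.0, -164.6]
force: [-0.2, -0.7, 1.0]
opening: 0.0004
grip_force: 0.0
```

```bash
python3 - <<'E'
from h import *
s=r.sense(); print(loc(s['position']*1000),s['position'],s['force'])
p,d,c=snap('scene'); cv2.imwrite('pics/s3.png',cv2.resize(p[120:300,150:390,::-1],None,fx=3,fy=3))
E
```

```text
[  -0.75570315 -148.7889645 ] [ 0.59248353 -0.07132033  0.37476651] [-0.18387064 -0.71787094  1.01804664]
```

View pics/s3.png

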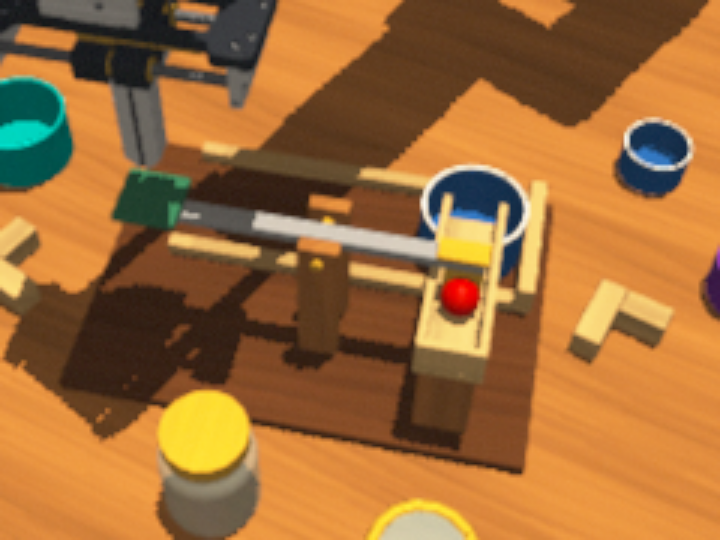

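The tips at (140,160) hang over the paddle, the tin stands under the chute, and the marble is behind the gate. The paddle should be met after about 39 mm, so I press to 84 mm and hold.

apply_moves --commands '[{"turn":[0,0,0],"dp":[0,0,15],"gripper":0},{"turn":[0,0,0],"dp":[0,0,30],"gripper":0},{"turn":[0,0,0],"dp":[0,0,40],"gripper":0},{"turn":[0,0,0],"dp":[0,1,50],"gripper":0},{"turn":[0,0,0],"dp":[0,2,60],"gripper":0},{"turn":[0,0,0],"dp":[0,3,70],"gripper":0},{"turn":[0,0,0],"dp":[0,4,78],"gripper":0},{"turn":[0,0,0],"dp":[0,4,84],"gripper":0},{"turn":[0,0,0],"dp":[0,4,84],"gripper":0},{"turn":[0,0,0],"dp":[0,4,84],"gripper":0}]'

```text
clock: 9.18
position: [0.5921, -0.0677, 0.291]
eef_rot: [179.9, 0.0, -164.6]
force: [-2.5, -0.5, 6.8]
opening: 0.0005
grip_force: 3.0
```

apply_moves --commands '[{"turn":[0,0,0],"dp":[0,0,0],"gripper":0},{"turn":[0,0,0],"dp":[0,0,0],"gripper":0},{"turn":[0,0,0],"dp":[0,0,0],"gripper":0},{"turn":[0,0,0],"dp":[0,0,0],"gripper":0},{"turn":[0,0,0],"dp":[0,0,0],"gripper":0},{"turn":[0,0,0],"dp":[0,0,0],"gripper":0}]'

```text
clock: 9.93
position: [0.5921, -0.0677, 0.2911]
eef_rot: [179.9, 0.0, -164.6]
force: [-3.6, -0.5, 6.2]
opening: 0.0002
grip_force: 3.0
```

```bash
python3 - <<'E'
from h import *
s=r.sense(); print(loc(s['position']*1000),s['position'],s['force'])
p,d,c=snap('scene'); cv2.imwrite('pics/s4.png',cv2.resize(p[120:300,150:390,::-1],None,fx=3,fy=3))
E
```

```text
[  -0.17761091 -145.1691908 ] [ 0.59207706 -0.06767729  0.29106405] [-3.55529904 -0.4542783   6.24569172]
```

View pics/s4.png

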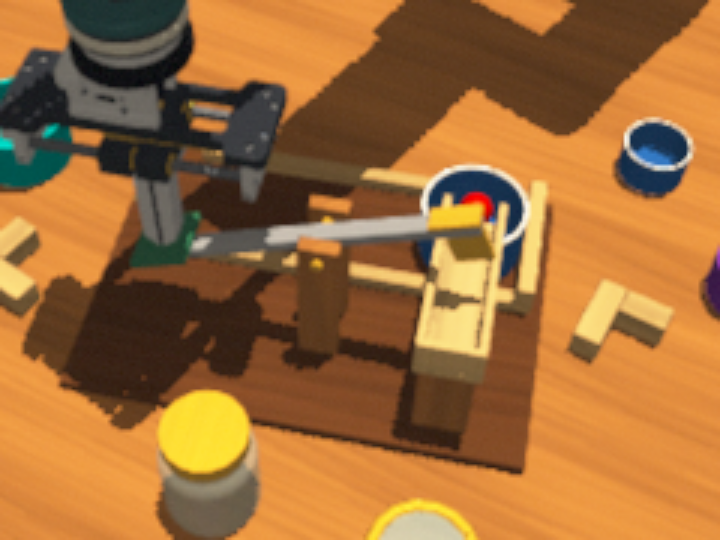

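The gate is up and the marble at (478,205) appears to be in the tin. I let the lever back up and lift clear.

apply_moves --commands '[{"turn":[0,0,0],"dp":[0,0,-8],"gripper":0},{"turn":[0,0,0],"dp":[0,-2,-20],"gripper":0},{"turn":[0,0,0],"dp":[0,-3,-32],"gripper":0},{"turn":[0,0,0],"dp":[0,-4,-44],"gripper":0},{"turn":[0,0,0],"dp":[0,-4,-60],"gripper":0},{"turn":[0,0,0],"dp":[0,-4,-90],"gripper":0},{"turn":[0,0,0],"dp":[0,-4,-120],"gripper":0},{"turn":[0,0,0],"dp":[0,-4,-120],"gripper":0},{"turn":[0,0,0],"dp":[0,-4,-120],"gripper":0}]'

```text
clock: 11.1
position: [0.5932, -0.0716, 0.4091]
eef_rot: [179.9, -0.1, -164.6]
force: [-0.0, 0.4, 0.3]
opening: 0.0003
grip_force: 0.0
```

```bash
python3 - <<'E'
from h import *
p,d,c=snap('scene'); cv2.imwrite('pics/s5.png',cv2.resize(p[120:300,150:390,::-1],None,fx=3,fy=3))
p,d,P=cloud('scene'); h=cv2.cvtColor(p,cv2.COLOR_RGB2HSV)
m=((h[...,0]<6)|(h[...,0]>174))&(h[...,1]>200)&(h[...,2]>120); m[:120]=0; m[300:]=0; m[:,:250]=0; m[:,340:]=0
q=P[m]*1000; print(m.sum(),q.mean(0),loc(q.mean(0)))
g=(abs(h[...,0]-72.)<14)&(h[...,1]>80)&(P[...,2]>.08)&(P[...,2]<.16)
print(P[g].mean(0),r.sense()['force'],r.sense()['position'])
E
```

```text
79 [416.20301498 113.67727237  37.54305065] [-121.42246234   76.46303552]
[0.39101283 0.06299529 0.1275294 ] [ 0.19762195  0.60885838 -0.8203568 ] [ 0.59319642 -0.07168093  0.40849624]
```

View pics/s5.png

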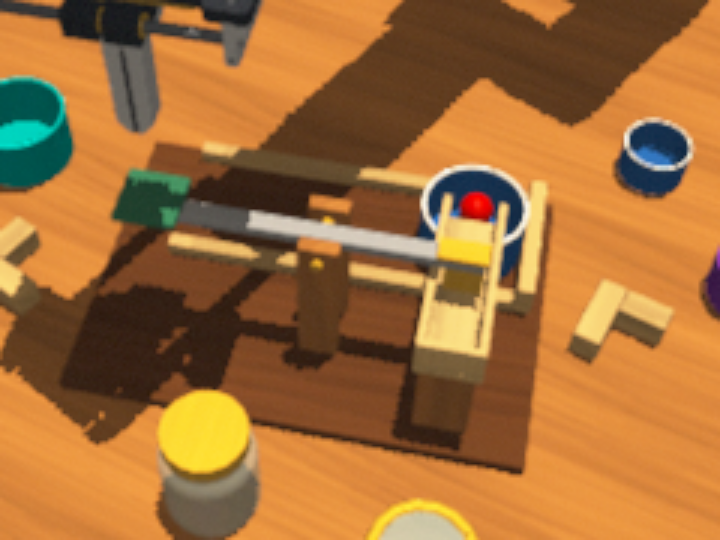

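The marble is in the tin, at 38 mm surface height and about 22 mm off the axis. The gate is shut, the tin is at home and the robot is clear.

```bash
python3 -c "
from bench import r
print(r.job_done())"
```

```text
the job is handed in; nothing more can be done
None
```

The job is handed in (no verdict shown): my last picture shows the blue tin at the end stop with the red marble inside it, the gate shut and the arm clear, about 11 s into the 45 s allowed.

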